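# Take the wide tape roll off its stand

### The arm

A 7-joint arm with a two-finger parallel gripper is mounted at the origin on the work surface. World frame = base frame: x ahead of the robot, y to its left, z up, the work surface at z = 0. Lengths are in mm, angles in rad, forces in N, time in s.
With the tool pointing down it reaches from about 400 to 875 mm from the base axis. Payload 4.4 kg.
Tool frame: the origin (TCP) lies midway between the tips of the shut fingers; the grasp point (between the pads) lies behind it (ctrl.grip_point_offset is the x of the grasp point in the tool frame, in mm); x points along the fingers, z is the direction in which the jaws open and shut, and the axes are right-handed (so a half turn about x gives the same grasp; the last joint's range is limited). The gripper opens to 85 mm and grips with 20 to 120 N. Pads are 22 mm wide; open, the fingers measure 114 mm over their backs; the gripper's body (76 mm by 85 mm) begins 54 mm behind the grasp point. The pads swing forward as they close: fully open they stand 13 mm farther back than shut.
Start: joints at [-1.267, 0.628, 0.038, 1.517, -0.027, 0.996, -0.02], TCP at [234.906, 606.083, 231.313] pointing down, gripper open.
Joint ranges: [-3.06, 3.06], [-0.37, 2.12], [-1.25, 1.32], [0.18, 2.47], [-1.1, 4.24], [0.23, 1.98], [-2.94, 2.94]. Speed limits (rad/s): [2.57, 2.57, 3.14, 3.14, 3.14, 3.14, 3.14].

### API

Orientations are given as [roll, pitch, yaw] about the fixed x, y, z axes, in that order (R = Rz(yaw) Ry(pitch) Rx(roll)).
In Python, from cell import status, eyes, ctrl gives the robot as it stands. The module is installed in compiled form; this text tells all that it offers.
- The arm moves only by the tool apply_moves, never from a script. Its argument "targets" is a list of rows, each a list of 3 entries, a list of its own where there are three numbers: the shift along the tool's x, y, z in mm, then the turn about the tool's x in degrees, then the finger opening in mm, from 0 to 85.4. In form: [[[dx, dy, dz], roll, claw], ...]. A call has 1 to 10 rows; each row shifts and turns the pose as measured when the row begins, along the tool's axes as they then stand; what a row does not reach is not made up. A row lasts 1/8 s, in which the tool goes at most 62.5 mm and 10.7 degrees, less where a joint would pass 70% of its speed; a pose out of reach is approached as far as the arm can. A call is refused whole if a number of a shift passes 62.5 or a number of a turn 10.7, either way. A call with a gripper value outside its range is refused whole. The fingers move at their own pace and stop on an object; the grip force is fixed at half the most. Time passes only in rows, so rows that do not move let the fingers close. It gives the time, the measured TCP pose, the force and the opening at its end, in the units of the state.
- status.read_state(): the state, without advancing time (a new reading comes with each control period).
- eyes.get_image(name): name is "scene" or "top" or "wrist"; returns (picture, depth): 384x512x3 uint8, blue, green, red; 384x512 float32, mm along the optical axis (not along the pixel's ray), 0 where there is no reading.
- eyes.camera_params(name): a dict with "fx", "fy", "cx", "cy" (pixels), "R" (3x3) and "t" (3): a world point X has camera coordinates R X + t. Camera axes: x right, y down, z forward; pixel columns grow to the right and rows downward; lengths in mm; the calibration is good to about 2 mm. A picture is of the moment at which its call begins: read the wrist's pose just before it. camera_params takes no time and is no camera call; for the wrist camera it gives the pose at the moment of the call.
- ctrl.finish_job(): hands the job in, once; it reports no verdict.
The state is a dict: "clock": time; "qpos": joint angles; "qd": joint speeds; "tau": joint torques, N m; "eef_pos": TCP position; "tool_rot": TCP orientation; "force": force on the tool from outside, world axes, zero at the start; "torque": the same for the moment, N m; "width": finger opening in mm.
Only numpy, scipy, OpenCV 4.12 (cv2) and the standard library are available. Lean on these libraries where they do the work, as an engineer would, in place of code of your own. Each camera call takes 0.05 s, during which the arm holds its last target.

### The job

On the tape stand, swing the keeper bar fully open so that it no longer covers the rolls, slide the wide (taller) roll of tape straight up off its spindle without forcing it, and set it down gently, flat on its end face, in the grey tray beside the jar. Leave the narrow roll on its spindle, the bar open, and the jar and screwdriver where they are.

Things in the scene. Friction and masses are not known exactly. Their poses are not given: they have to be found in the camera images.
- stand: Tape stand, fixed to the bench: wooden board 100 mm (its x) by 270 mm (its y) by 20 mm thick. Origin at the centre of the board's underside, z up. Two upright steel spindles, 20 mm diameter, stand on it at y = +85 and y = -85 mm, their tips 95 mm above the bench. Midway between them is a pillar 18 mm in diameter that carries the keeper bar. Heights in mm above the bench: board top 20, underside of bar 100, top of bar 112, pivot cap top 118.
- bar (a joint): Keeper bar's angle on the pillar (rad): 0 = along the stand's y axis, lying 5 mm above both spindle tips and blocking both rolls; grows counter-clockwise seen from above up to a stop at 1.65 (fully open, across the stand; the knob has then gone from the stand's +y side to its -x side). Starts between 0 and 0.25. Stiff (about 0.1 N m of friction), stays where it is left.
- bar_knob (a point): Middle of the black upright knob near one end of the keeper bar, 98 mm from the pivot axis: a cylinder 22 mm in diameter, standing from 112 to 152 mm above the bench; this point lies at 132 mm. The bar is aluminium, 220 mm long, 20 mm wide, 12 mm thick, and reaches 12 mm past the knob's axis.
- roll_wide_center (a point): Centre (half-way up, on the axis) of the wide roll of cream tape: ring 60 mm outer diameter, 27 mm bore, 60 mm tall, axis upright, about 0.16 kg; stands loosely round one of the two spindles, its lower face on the stand's board (3.5 mm of play all round). The roll's z axis is its own axis.
- roll_narrow_center (a point): Centre of the narrow roll of the same tape: 60 mm outer diameter, 27 mm bore, only 25 mm tall; stands on the board round the other spindle and stays there.
- tray: Open grey plastic tray, fixed to the bench: 160 mm (its x) by 220 mm (its y), 35 mm high, walls and floor 5 mm thick. Origin at the centre of its underside. The jar stands in its +y half.
- tray_free (a point): Point on the tray's inner floor (5 mm above the bench) at the middle of its empty half, 48 mm from the tray's centre towards its -y end.
- jar_center (a point): Centre of a white jar with a black cap, 44 mm in diameter, 60 mm tall, loose, standing in the tray's +y half. To be left standing where it is.
- screwdriver: Black-handled screwdriver lying on the bench between the stand and the tray; leave it alone. Origin on its underside at the middle of its length, x axis along it.
There are look-alikes about, which are no part of the job. What is shaped like the part that bears roll_wide_center but blue or purple is not meant.

How it is judged:
By the outcome, as a careful person would: the job done as asked, in the order asked, and still so for the second after the job is handed in, with the robot touching nothing.
It also fails if it takes over 61 s, if anything falls off the work surface, if the arm or the gripper's body presses on something with over 40 N, if the wrist force passes 120 N, or if a joint passes its speed limit or range.

## Working session

There is one attempt and no reset: what is moved stays moved. The work goes in short steps, Python scripts to look and compute and a tool call to move; the robot and the scene stay as the last step left them, time stands still between calls to the robot, and variables do not carry over. Pictures are saved under pics/ and viewed, and the job is handed in when it is done.

Besides the shell and the picture viewer there is one more tool, called after "Call:" in YAML: its name, and indented under it one key for each argument. apply_moves: Moves the arm, as the interface text tells. Its arguments: {"type":"object","properties":{"targets":{"type":"array"}},"required":["targets"]}

```bash
mkdir -p pics
python3 - <<'E'
from cell import status, eyes, ctrl
import cv2, numpy as np, pickle
s=status.read_state(); print(s, ctrl.grip_point_offset)
d={}
for n in("scene","top","wrist"):
    p=eyes.camera_params(n); im,z=eyes.get_image(n); cv2.imwrite(f"pics/a_{n}.png",im); d[n]=(im,z,p)
    print(n,p)
pickle.dump(d,open("a.pkl","wb"))
E
```

```text
{'clock': 0.0, 'qpos': array([-1.26678915,  0.62936339,  0.03847264,  1.51837922, -0.02701202,
        0.99630847, -0.02000557]), 'qd': array([-4.29296008e-04,  1.15741533e-03, -1.44081311e-03,  8.78009662e-05,
        1.53369203e-03,  8.01401749e-04, -1.60408971e-03]), 'tau': array([ 5.89971605e-04, -5.63409805e+01,  1.22685079e+00, -1.93442631e+01,
        1.11473768e-02,  1.06228862e-02, -3.82620826e-06]), 'eef_pos': array([234.69004748, 605.46950389, 230.37488571]), 'tool_rot': array([-3.12362899,  1.56885679, -1.92267704]), 'force': array([-0.23390707,  0.4768171 ,  0.41998525]), 'torque': array([-0.03322505, -0.03119071, -0.00718463]), 'width': 85.67256206748506} -18.700000000000003
scene {'fx': 355.9556074192146, 'fy': 355.9556074192146, 'cx': 258.6105149322148, 'cy': 183.6506860940494, 'R': array([[-0.44391885,  0.89605192,  0.00519606],
       [ 0.5662162 ,  0.28499774, -0.77341806],
       [-0.69450361, -0.34039277, -0.63387499]]), 't': array([ 226.32011932, -219.81064234, 1097.81382768])}
top {'fx': 483.5325367816237, 'fy': 483.5325367816237, 'cx': 256.4032857365747, 'cy': 193.84810699197078, 'R': array([[ 0.02449099, -0.99966625, -0.00822076],
       [-0.98455163, -0.02269295, -0.17361775],
       [ 0.17337325,  0.01234584, -0.98477881]]), 't': array([ 10.53210399, 502.7528379 , 972.05790752])}
wrist {'fx': 291.70298124177765, 'fy': 291.70298124177765, 'cx': 252.73648117327494, 'cy': 190.60117301380055, 'R': array([[ 0.36249677,  0.93198163, -0.00251699],
       [ 0.90003778, -0.34936853,  0.26052568],
       [ 0.24192579, -0.09670511, -0.96546364]]), 't': array([-648.84246756,  -32.53973553,  377.23010405])}
```

View pics/a_scene.png

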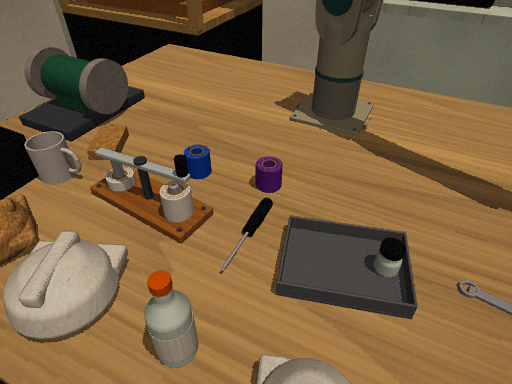

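View pics/a_top.png

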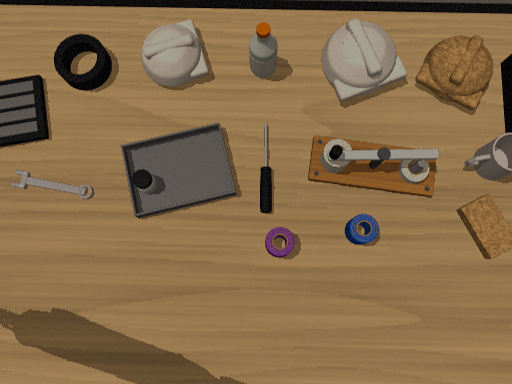

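View pics/a_wrist.png

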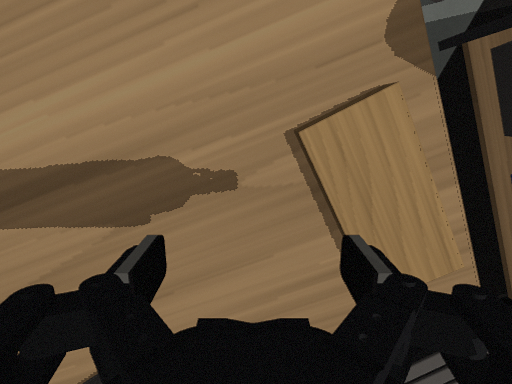

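The scene view shows the stand with the knob (180,165) over the wide roll (177,200), the narrow roll at (120,178), and the tray with the jar at (388,262). In the top view the stand's corners run from (312,137) to (434,195), the knob is at (336,153), and the tray's free half is around (205,165). Next I'll measure these.

```bash
cat > h.py <<'E'
import numpy as np
def ray(p,u,v,z):
    R=np.array(p["R"]);t=np.array(p["t"])
    o=-R.T@t; d=R.T@np.array([(u-p["cx"])/p["fx"],(v-p["cy"])/p["fy"],1.])
    return o+d*(z-o[2])/d[2]
def cloud(im,z,p):
    v,u=np.mgrid[0:z.shape[0],0:z.shape[1]]
    c=np.stack([(u-p["cx"])/p["fx"]*z,(v-p["cy"])/p["fy"]*z,z],-1)
    return (c-np.array(p["t"]))@np.array(p["R"])
E
python3 - <<'E'
import pickle,cv2,numpy as np
from h import *
d=pickle.load(open("a.pkl","rb"))
for n in("top","scene"):
    im,z,p=d[n]; W=cloud(im,z,p); h=W[...,2]; ok=z>0
    if n=="top": reg=np.zeros_like(ok); reg[125:205,295:450]=1
    else: reg=np.zeros_like(ok); reg[140:240,85:215]=1
    hsv=cv2.cvtColor(im,cv2.COLOR_BGR2HSV)
    for nm,lo,hi in(("board",14,26),("narrowtop",41,48),("widetop",76,84),("bar",106,115),("knob",148,156),("spind",92,98),("cap",116,120)):
        m=ok&reg&(h>lo)&(h<hi)
        P=W[m]; 
        if len(P)>3:
            r=cv2.minAreaRect(P[:,:2].astype(np.float32))
            print(n,nm,len(P),P.mean(0).round(1),r, 'medz',np.median(P[:,2]).round(1))
im,z,p=d["top"];W=cloud(im,z,p)
print("bench z",np.median(W[250:300,100:200,2]))
reg=np.zeros(z.shape,bool); reg[115:225,112:245]=1
m=reg&(W[...,2]>30)&(W[...,2]<40); P=W[m]; print("trayrim",cv2.minAreaRect(P[:,:2].astype(np.float32)))
m=reg&(W[...,2]>58)&(W[...,2]<72); print("jar",W[m].mean(0))
cv2.imwrite("pics/b.png",cv2.resize(im[100:260,100:460],None,fx=2.2,fy=2.2,interpolation=cv2.INTER_CUBIC))
im=d["scene"][0]
cv2.imwrite("pics/c.png",cv2.resize(im[130:250,80:220],None,fx=5,fy=5,interpolation=cv2.INTER_CUBIC))
E
```

```text
top board 3236 [ 565.8 -218.8   20.2] ((577.2581787109375, -227.67234802246094), (270.4848327636719, 101.84696197509766), 83.34172058105469) medz 20.2
top narrowtop 397 [ 561.8 -297.7   45. ] ((563.6446533203125, -226.91732788085938), (229.19146728515625, 47.36053466796875), 88.6917953491211) medz 45.1
top widetop 355 [ 587.  -147.6   80.1] ((586.8952026367188, -213.93682861328125), (59.12324142456055, 202.14817810058594), 0.2483876496553421) medz 80.1
top bar 856 [ 576.7 -238.3  111.7] ((577.0835571289062, -228.2927703857422), (22.15028190612793, 219.79183959960938), 2.077512502670288) medz 111.8
top knob 99 [ 572.9 -129.4  151.7] ((573.2954711914062, -129.83822631835938), (18.727128982543945, 20.704540252685547), 47.20103073120117) medz 151.8
top spind 36 [ 567.7 -292.8   94. ] ((575.32470703125, -234.30413818359375), (173.41110229492188, 16.006399154663086), 83.0248794555664) medz 93.6
top cap 108 [ 577.1 -225.1  118. ] ((576.6683349609375, -220.64492797851562), (23.751047134399414, 202.6284942626953), 3.1855859756469727) medz 118.1
scene board 2728 [ 589.8 -212.5   20. ] ((518.22
[... 488 characters left out ...]
.679506301879883, 219.70701599121094), 2.3577966690063477) medz 111.6
scene knob 75 [ 577.  -128.1  151.4] ((575.8075561523438, -129.90672302246094), (20.151226043701172, 19.530725479125977), 72.20458984375) medz 151.5
scene spind 45 [ 589.  -177.5   94. ] ((588.9309692382812, -183.67103576660156), (99.50145721435547, 15.142349243164062), 89.12600708007812) medz 93.6
scene cap 111 [ 579.9 -206.6  117.9] ((580.0943603515625, -180.12863159179688), (121.60739135742188, 24.909963607788086), 88.07117462158203) medz 118.1
bench z 1.03158347675412
trayrim ((557.0942993164062, 193.74337768554688), (161.4178466796875, 220.510986328125), 14.939565658569336)
jar [526.46840879 261.69181326  65.60405831]
```

View pics/b.png

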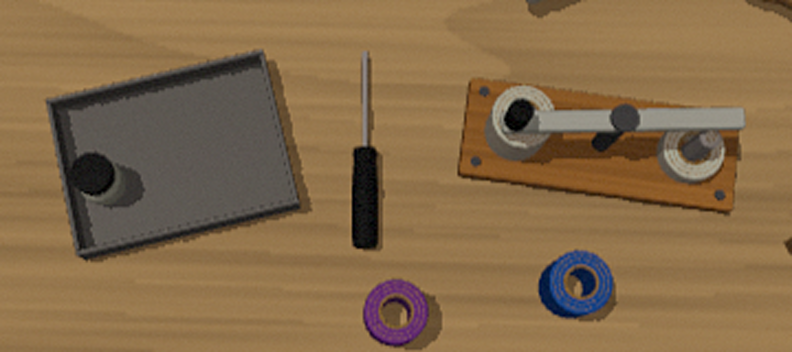

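View pics/c.png

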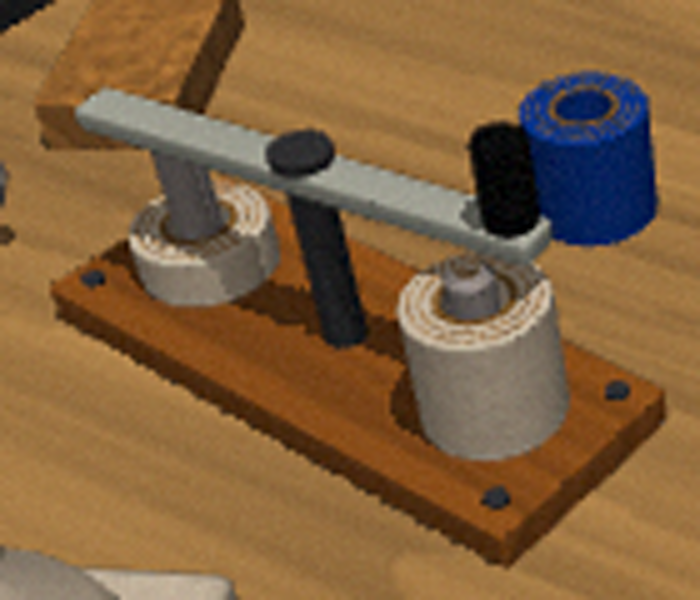

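```bash
cat >> h.py <<'E'
from scipy.spatial.transform import Rotation as Ro
def plan(target,jawdeg=None):
    """print tool-frame delta to world TCP target, and roll (deg) bringing jaw axis (mod 180) to world azimuth jawdeg"""
    from cell import status
    s=status.read_state(); R=Ro.from_euler('xyz',s['tool_rot']).as_matrix()
    d=R.T@(np.array(target,float)-s['eef_pos'])
    jz=np.degrees(np.arctan2(R[1,2],R[0,2]))
    print('t',round(s['clock'],2),'pos',s['eef_pos'].round(1),'xaxis',R[:,0].round(3),'jaw az',round(jz,1),'yaxis',R[:,1].round(2),'w',round(s['width'],1),'F',s['force'].round(1))
    print('q',s['qpos'].round(2),'delta tool',d.round(1))
    if jawdeg is not None:
        # tool x points down: +roll => azimuth decreases
        print('roll needed', ((jz-jawdeg+90)%180-90).round(1),'or the other way by 180')
E
python3 - <<'E'
from h import *
plan([573,-130,235],2.3)
E
```

```text
t 0.15 pos [234.7 605.6 230.6] xaxis [-0.001 -0.001 -1.   ] jaw az 68.8 yaxis [-0.93  0.36 -0.  ] w 85.4 F [-0.   0.2  0.4]
q [-1.27  0.63  0.04  1.52 -0.03  1.   -0.02] delta tool [  -3.6 -581.3 -563.6]
roll needed 66.5 or the other way by 180
```

Call:
apply_moves:
  targets:
    - [[0,-50,-20],0,50]
    - [[0,-50,-20],0,40]
    - [[0,-50,-20],0,30]
    - [[0,-50,-40],0,30]
    - [[0,-50,-40],0,30]
    - [[0,-50,-50],0,30]

```text
clock: 0.9
eef_pos: [441.5, 332.6, 227.7]
tool_rot: [1.876, 1.568, 3.089]
force: [1.3, 1.1, 0.3]
width: 30.0
```

Run:
```python
from h import *
plan([573,-130,235],2.3)
```

```text
t 0.9 pos [441.5 332.6 227.7] xaxis [-0.003  0.    -1.   ] jaw az 69.5 yaxis [-0.94  0.35  0.  ] w 30.0 F [1.3 1.1 0.3]
q [-0.72  0.49  0.03  1.79 -0.02  0.86  0.54] delta tool [  -7.8 -285.1 -387.4]
roll needed 67.2 or the other way by 180
```

Call:
apply_moves:
  targets:
    - [[0,-36,-48],0,30]
    - [[0,-36,-48],0,30]
    - [[0,-36,-48],0,30]
    - [[0,-36,-48],0,30]
    - [[0,-36,-48],0,30]
    - [[0,-36,-48],0,30]
    - [[0,-36,-48],0,30]
    - [[0,-20,-30],0,30]
    - [[0,0,0],10,30]
    - [[0,0,0],10,30]

```text
clock: 2.15
eef_pos: [570.8, -128.9, 225.9]
tool_rot: [3.055, 1.567, -2.386]
force: [0.1, 0.8, 0.0]
width: 30.1
```

Call:
apply_moves:
  targets:
    - [[0,0,0],10,30]
    - [[0,0,0],10,30]
    - [[0,0,0],10,30]
    - [[0,0,0],10,30]
    - [[0,0,0],6,30]
    - [[0,0,0],0,30]

```text
clock: 2.9
eef_pos: [569.4, -129.0, 224.1]
tool_rot: [-2.842, 1.564, -2.83]
force: [0.1, -0.3, 0.4]
width: 29.7
```

Run:
```python
from h import *
plan([573.5,-130,235],2.3)
```

```text
t 2.9 pos [ 569.4 -129.   224.1] xaxis [-0.006 -0.002 -1.   ] jaw az 0.7 yaxis [-0.01  1.   -0.  ] w 29.7 F [ 0.1 -0.3  0.4]
q [-0.08  0.57  0.4   1.72 -0.27  0.91  0.44] delta tool [-11.   -1.1   4. ]
roll needed -1.6 or the other way by 180
```

Call:
apply_moves:
  targets:
    - [[15,-1,5],-1.5,33]
    - [[10,0,0],0,33]
    - [[0,0,0],0,33]

```text
clock: 3.28
eef_pos: [574.1, -129.7, 196.4]
tool_rot: [-3.029, 1.563, -2.985]
force: [-0.2, 0.7, 0.3]
width: 33.3
```

Run:
```python
from h import *
from cell import eyes
import cv2
plan([574.5,-130,121],2.3)
p=eyes.camera_params("wrist"); im,z=eyes.get_image("wrist"); cv2.imwrite("pics/d.png",im)
W=cloud(im,z,p); m=(z>0)&(abs(W[...,2]-151.5)<3)&(np.hypot(W[...,0]-574,W[...,1]+130)<30)
P=W[m]; print(len(P), cv2.minEnclosingCircle(P[:,:2].astype(np.float32)) if len(P) else 0)
m=(z>0)&(abs(W[...,2]-111.5)<3)&(np.hypot(W[...,0]-577,W[...,1]+227)<115)
P=W[m]; print(len(P), cv2.minAreaRect(P[:,:2].astype(np.float32)))
```

```text
t 3.27 pos [ 574.1 -129.7  196.4] xaxis [-0.008 -0.001 -1.   ] jaw az 2.5 yaxis [-0.04  1.   -0.  ] w 33.3 F [-0.2  0.7  0.3]
q [-0.06  0.61  0.38  1.73 -0.28  0.86  0.48] delta tool [75.4 -0.2  1. ]
roll needed 0.2 or the other way by 180
649 ((573.8082885742188, -130.26455688476562), 10.355982780456543)
1653 ((574.6314086914062, -185.02493286132812), (24.910001754760742, 131.86477661132812), 3.958862066268921)
```

View pics/d.png

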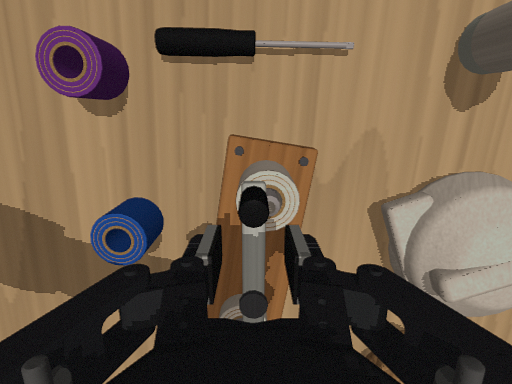

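The wrist view shows the knob at (254,208), centred between the fingers, and measures it at (573.8, -130.3). I'll go down around it.

Call:
apply_moves:
  targets:
    - [[25,0,0],0,33]
    - [[25,0,0],0,33]
    - [[20,0,0],0,33]
    - [[0,0,0],0,33]
    - [[0,0,0],0,30]

```text
clock: 3.95
eef_pos: [575.9, -131.0, 127.2]
tool_rot: [-2.437, 1.567, -2.393]
force: [0.1, -0.7, -0.4]
width: 30.2
```

Run:
```python
from h import *
plan([573.8,-130.3,121],2.3)
```

```text
t 3.95 pos [ 575.9 -131.   127.2] xaxis [-0.002 -0.002 -1.   ] jaw az 2.5 yaxis [-0.04  1.   -0.  ] w 30.2 F [ 0.1 -0.7 -0.4]
q [-0.03  0.7   0.33  1.79 -0.33  0.71  0.52] delta tool [ 6.2  0.8 -2. ]
roll needed 0.2 or the other way by 180
```

Call:
apply_moves:
  targets:
    - [[3,0,-6],0,30]
    - [[0,-0.4,-8.5],-5,30]
    - [[0,-0.4,-8.5],-5,30]
    - [[0,-0.4,-8.5],-5,30]
    - [[0,-0.4,-8.5],-5,30]
    - [[0,-0.4,-8.5],-5,30]
    - [[0,0,0],0,30]

```text
clock: 4.82
eef_pos: [531.6, -143.2, 129.2]
tool_rot: [-0.892, 1.559, -0.397]
force: [0.1, 0.9, -0.5]
width: 29.7
```

```bash
cat >> h.py <<'E'
def arc():
    from cell import status
    s=status.read_state(); v=s['eef_pos'][:2]-np.array([577.3,-227.7])
    print('radius',np.hypot(*v).round(1),'dir',np.degrees(np.arctan2(v[1],v[0])).round(1),'(stop dir 177.9); jaw should be dir-90')
E
python3 - <<'E'
from h import *
plan([573.8,-130.3,121],2.3);arc()
E
```

```text
t 4.83 pos [ 531.6 -143.2  129.2] xaxis [ 0.011 -0.005 -1.   ] jaw az 28.3 yaxis [-0.47  0.88 -0.01] w 29.7 F [ 0.1  0.9 -0.5]
q [ 0.08  0.63  0.19  1.91 -0.2   0.61  0.9 ] delta tool [ 8.6 -8.6 43.2]
roll needed 26.0 or the other way by 180
radius 96.0 dir 118.4 (stop dir 177.9); jaw should be dir-90
```

Call:
apply_moves:
  targets:
    - [[4,1,-8.5],-5,30]
    - [[0.5,0,-8.5],-5,30]
    - [[0.5,0,-8.5],-5,30]
    - [[0.5,0,-8.5],-5,30]
    - [[0.5,0,-8.5],-5,30]
    - [[0.5,0,-8.5],-5,30]
    - [[0,0,0],0,30]

```text
clock: 5.7
eef_pos: [498.1, -173.7, 125.9]
tool_rot: [-1.241, 1.548, -0.216]
force: [-0.6, 0.3, 0.3]
width: 30.0
```

Run:
```python
from h import *
plan([480,-224,125],88);arc()
```

```text
t 5.7 pos [ 498.1 -173.7  125.9] xaxis [ 0.023 -0.005 -1.   ] jaw az 58.8 yaxis [-0.85  0.52 -0.02] w 30.0 F [-0.6  0.3  0.3]
q [ 0.26  0.6   0.03  1.98 -0.03  0.54  1.34] delta tool [  0.7 -10.6 -52.4]
roll needed -29.2 or the other way by 180
radius 95.8 dir 145.7 (stop dir 177.9); jaw should be dir-90
```

Call:
apply_moves:
  targets:
    - [[0,0.6,-9],-5,30]
    - [[0,0.2,-9],-5,30]
    - [[0,0.2,-9],-5,30]
    - [[0,0.2,-9],-5,30]
    - [[0,0.2,-9],-5,30]
    - [[0,0,-5],-3,30]
    - [[0,0,-3],0,30]
    - [[0,0,-3],0,30]

```text
clock: 6.7
eef_pos: [481.5, -220.7, 126.0]
tool_rot: [-1.56, 1.549, -0.046]
force: [-0.8, 1.0, -0.5]
width: 30.0
```

Run:
```python
from h import *
plan([480,-224,125],88);arc()
```

```text
t 6.7 pos [ 481.5 -220.7  126. ] xaxis [ 0.021 -0.001 -1.   ] jaw az 86.8 yaxis [-1.    0.06 -0.02] w 30.0 F [-0.8  1.  -0.5]
q [ 0.47  0.6  -0.13  1.97  0.12  0.56  1.77] delta tool [ 1.   1.4 -3.4]
roll needed -1.2 or the other way by 180
radius 96.0 dir 175.8 (stop dir 177.9); jaw should be dir-90
```

Now small steps, watching the force for the stop.

Call:
apply_moves:
  targets:
    - [[0,0,-4],0,30]
    - [[0,0,-4],0,30]

```text
clock: 6.95
eef_pos: [481.0, -228.5, 125.9]
tool_rot: [-1.548, 1.55, -0.035]
force: [-0.8, 0.9, 0.0]
width: 29.8
```

Call:
apply_moves:
  targets:
    - [[0,0,-4],0,30]
    - [[0,0,-4],0,30]

```text
clock: 7.2
eef_pos: [480.9, -229.4, 125.7]
tool_rot: [-1.081, 1.55, 0.436]
force: [-0.8, 11.8, 4.3]
width: 30.1
```

Call:
apply_moves:
  targets:
    - [[0,0,5],0,32]
    - [[-30,0,0],0,32]
    - [[-50,0,0],0,60]
    - [[-40,0,0],0,85]
    - [[0,0,0],0,85]

```text
clock: 7.82
eef_pos: [481.1, -228.2, 249.8]
tool_rot: [-1.345, 1.546, 0.169]
force: [0.3, -0.6, -0.7]
width: 83.7
```

Run:
```python
from h import *
from cell import eyes
import cv2
plan([587,-144,250],83)
for n in("top","scene"):
    p=eyes.camera_params(n); im,z=eyes.get_image(n); W=cloud(im,z,p); h=W[...,2]
    m=(z>0)&(abs(h-111.5)<3)&(np.hypot(W[...,0]-577,W[...,1]+227)<125)
    P=W[m]; print(n,'bar',len(P), cv2.minAreaRect(P[:,:2].astype(np.float32)))
    m=(z>0)&(abs(h-151.5)<3)&(np.hypot(W[...,0]-480,W[...,1]+227)<30)
    P=W[m]
    if len(P)>3: print('knob',cv2.minEnclosingCircle(P[:,:2].astype(np.float32)))
    m=(z>0)&(abs(h-80)<3.)&(np.hypot(W[...,0]-587,W[...,1]+144)<45)
    P=W[m]; print('roll',len(P),cv2.minEnclosingCircle(P[:,:2].astype(np.float32)))
    m=(z>0)&(abs(h-95)<2.5)&(np.hypot(W[...,0]-587,W[...,1]+144)<30)
    P=W[m]; print('spindle',len(P),cv2.minEnclosingCircle(P[:,:2].astype(np.float32)))
    v,u=np.where(z>0)
    c=(300,130) if n=="top" else (80,110)
    cv2.imwrite(f"pics/e_{n}.png",cv2.resize(im[c[1]-20:c[1]+130,c[0]-20:c[0]+150],None,fx=4,fy=4,interpolation=cv2.INTER_CUBIC)[:600,:800])
```

```text
t 7.83 pos [ 481.1 -228.2  249.8] xaxis [ 0.024  0.004 -1.   ] jaw az 86.7 yaxis [-1.    0.06 -0.02] w 83.7 F [ 0.3 -0.6 -0.7]
q [ 0.52  0.43 -0.17  1.84  0.08  0.86  1.83] delta tool [   2.7 -100.9   90.1]
roll needed 3.7 or the other way by 180
top bar 547 ((576.8909912109375, -228.88824462890625), (24.074052810668945, 218.4351043701172), 87.79109954833984)
knob ((479.57952880859375, -223.31190490722656), 11.259675979614258)
roll 470 ((586.7343139648438, -142.4782257080078), 30.318490982055664)
spindle 29 ((586.7005004882812, -143.30609130859375), 9.521417617797852)
scene bar 670 ((579.74755859375, -226.44931030273438), (22.801103591918945, 218.80685424804688), 87.48219299316406)
knob ((480.9095458984375, -224.21905517578125), 11.217844009399414)
roll 432 ((589.387451171875, -142.67312622070312), 30.772598266601562)
spindle 20 ((589.94091796875, -142.67340087890625), 8.108939170837402)
```

View pics/e_top.png

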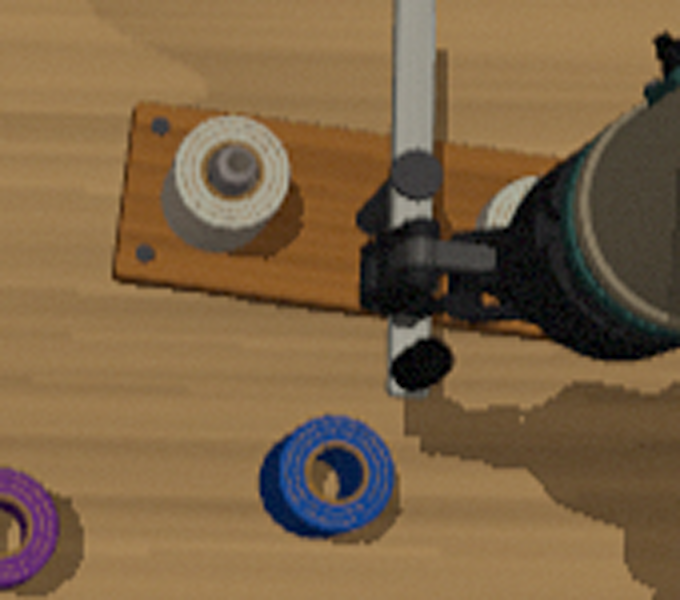

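View pics/e_scene.png

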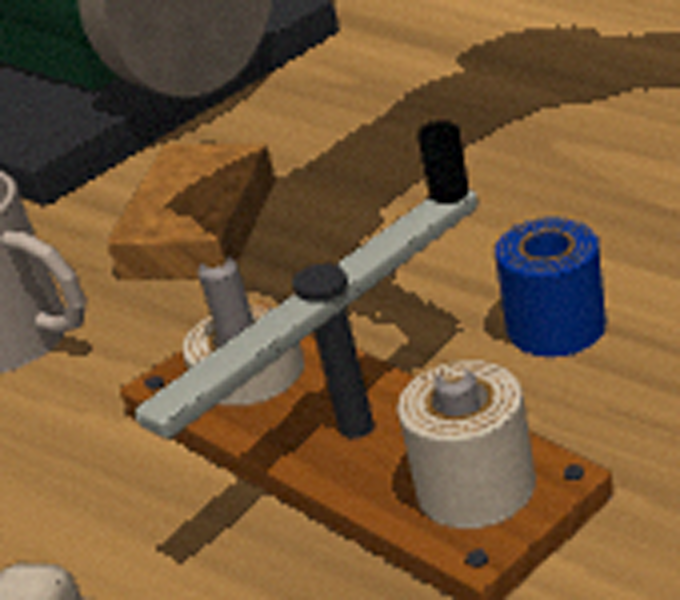

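Call:
apply_moves:
  targets:
    - [[0,-26,23],0,85]
    - [[0,-26,23],0,85]
    - [[0,-26,23],0,85]
    - [[0,-26,23],0,85]
    - [[0,0,0],10,85]
    - [[0,0,0],10,85]
    - [[0,0,0],10,85]
    - [[0,0,0],10,85]
    - [[0,0,0],10,85]
    - [[0,0,0],10,85]

```text
clock: 9.18
eef_pos: [582.8, -139.5, 229.0]
tool_rot: [2.03, 1.556, 2.459]
force: [0.4, 0.3, 0.2]
width: 85.0
```

Call:
apply_moves:
  targets:
    - [[0,0,0],10,85]
    - [[0,0,0],10,85]
    - [[0,0,0],10,85]
    - [[0,0,0],10,85]
    - [[0,0,0],0,85]

```text
clock: 9.8
eef_pos: [578.1, -139.7, 219.2]
tool_rot: [-3.113, 1.542, 2.876]
force: [-0.3, 0.6, 0.3]
width: 85.0
```

Run:
```python
from h import *
from cell import eyes
import cv2
plan([587.5,-143,250],-6.7)
for n in("wrist",):
    p=eyes.camera_params(n); im,z=eyes.get_image(n); W=cloud(im,z,p); h=W[...,2]
    m=(z>0)&(abs(h-80)<3.)&(np.hypot(W[...,0]-587,W[...,1]+144)<45)
    P=W[m]; print('roll',len(P),cv2.minEnclosingCircle(P[:,:2].astype(np.float32)),np.median(P[:,2]))
    m=(z>0)&(abs(h-95)<2.5)&(np.hypot(W[...,0]-587,W[...,1]+144)<30)
    P=W[m]; print('spindle',len(P),cv2.minEnclosingCircle(P[:,:2].astype(np.float32)))
    cv2.imwrite(f"pics/f.png",im)
```

```text
t 9.8 pos [ 578.1 -139.7  219.2] xaxis [-0.028  0.008 -1.   ] jaw az -16.8 yaxis [ 0.29  0.96 -0.  ] w 85.0 F [-0.3  0.6  0.3]
q [-0.02  0.6   0.34  1.67 -0.23  0.94  0.11] delta tool [-31.1  -0.4   9.1]
roll needed -10.1 or the other way by 180
roll 1964 ((586.754638671875, -143.25746154785156), 29.554061889648438) 78.14539459249377
spindle 22 ((587.241455078125, -143.79632568359375), 6.85096549987793)
```

View pics/f.png

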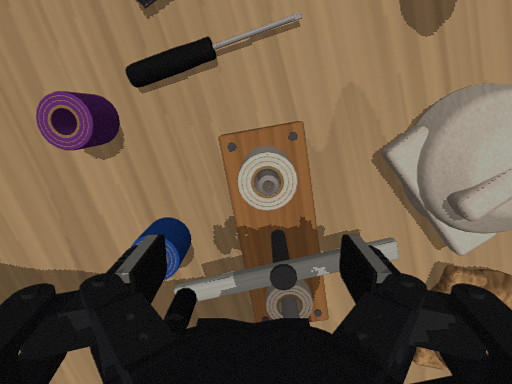

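Call:
apply_moves:
  targets:
    - [[0,0,0],-10,85]
    - [[0,0,0],-10,85]
    - [[0,0,0],0,85]

```text
clock: 10.22
eef_pos: [577.0, -139.7, 216.9]
tool_rot: [2.828, 1.538, 2.903]
force: [-0.5, -0.8, 0.3]
width: 85.4
```

Run:
```python
from h import *
plan([587.2,-143.4,100],0)
```

```text
t 10.22 pos [ 577.  -139.7  216.9] xaxis [-0.032  0.008 -0.999] jaw az 4.3 yaxis [-0.07  1.    0.01] w 85.4 F [-0.5 -0.8  0.3]
q [ 0.05  0.59  0.23  1.67 -0.16  0.93  0.41] delta tool [116.5  -5.6  13.6]
roll needed 4.3 or the other way by 180
```

Call:
apply_moves:
  targets:
    - [[15,-5,13],0,85]
    - [[25,0,0],0,85]
    - [[25,0,0],0,85]
    - [[15,0,0],0,85]
    - [[0,0,0],0,85]

```text
clock: 10.85
eef_pos: [590.4, -144.5, 129.8]
tool_rot: [2.874, 1.538, 2.942]
force: [-0.4, 0.4, -0.2]
width: 84.4
```

Run:
```python
from h import *
plan([587.2,-143.4,38],0)
```

```text
t 10.85 pos [ 590.4 -144.5  129.8] xaxis [-0.032  0.006 -0.999] jaw az 3.9 yaxis [-0.07  1.    0.01] w 84.4 F [-0.4  0.4 -0.2]
q [ 0.07  0.71  0.2   1.7  -0.19  0.78  0.43] delta tool [91.9  0.5 -0.3]
roll needed 3.9 or the other way by 180
```

Call:
apply_moves:
  targets:
    - [[0,0,-50],0,85]
    - [[0,0,12],0,85]
    - [[0,0,12],0,85]
    - [[0,0,12],0,85]
    - [[0,0,12],0,85]
    - [[0,0,0],0,85]

```text
clock: 11.6
eef_pos: [592.9, -144.9, 131.3]
tool_rot: [2.896, 1.542, 2.964]
force: [-0.1, 0.2, -0.1]
width: 84.9
```

Run:
```python
from h import *
plan([587.2,-143.4,38],0)
```

```text
t 11.6 pos [ 592.9 -144.9  131.3] xaxis [-0.028  0.005 -1.   ] jaw az 3.9 yaxis [-0.07  1.    0.01] w 84.9 F [-0.1  0.2 -0.1]
q [ 0.07  0.71  0.21  1.7  -0.19  0.78  0.43] delta tool [93.4  1.2 -3. ]
roll needed 3.9 or the other way by 180
```

Call:
apply_moves:
  targets:
    - [[0,0,-62],0,85]
    - [[0,0,10],0,85]
    - [[0,0,10],0,85]
    - [[0,0,10],0,85]
    - [[0,0,10],0,85]
    - [[0,0,-40],0,85]
    - [[0,0,10],0,85]
    - [[0,0,10],0,85]
    - [[0,0,10],0,85]
    - [[0,0,10],0,85]

```text
clock: 12.85
eef_pos: [575.6, -145.3, 129.9]
tool_rot: [2.913, 1.54, 2.983]
force: [-1.2, -0.5, 0.0]
width: 85.1
```

Run:
```python
from h import *
plan([587.2,-143.4,38],0)
```

```text
t 12.85 pos [ 575.6 -145.3  129.9] xaxis [-0.031  0.005 -1.   ] jaw az 4.0 yaxis [-0.07  1.    0.01] w 85.1 F [-1.2 -0.5  0. ]
q [ 0.07  0.7   0.2   1.75 -0.19  0.75  0.44] delta tool [91.5  0.4 14.5]
roll needed 4.0 or the other way by 180
```

Call:
apply_moves:
  targets:
    - [[0,0,11],0,85]
    - [[15,0,0],0,85]
    - [[20,0,0],0,85]
    - [[20,0,0],0,85]
    - [[0,0,0],0,85]

```text
clock: 13.48
eef_pos: [585.3, -143.5, 69.9]
tool_rot: [2.911, 1.537, 2.982]
force: [-1.1, -0.3, -0.3]
width: 85.0
```

Run:
```python
from h import *
plan([587.2,-143.4,38],0)
```

```text
t 13.47 pos [ 585.3 -143.5   69.9] xaxis [-0.033  0.005 -0.999] jaw az 4.1 yaxis [-0.07  1.    0.01] w 85.0 F [-1.1 -0.3 -0.3]
q [ 0.08  0.79  0.18  1.75 -0.21  0.65  0.45] delta tool [31.9 -0.3  2.9]
roll needed 4.1 or the other way by 180
```

Call:
apply_moves:
  targets:
    - [[16,0,1],0,85]
    - [[15,0,1],0,85]
    - [[0,0,0],0,85]

```text
clock: 13.85
eef_pos: [586.3, -143.4, 37.1]
tool_rot: [2.916, 1.537, 2.987]
force: [-0.8, -0.3, -0.7]
width: 85.3
```

Run:
```python
from h import *
plan([586.4,-143.4,38],0)
```

```text
t 13.85 pos [ 586.3 -143.4   37.1] xaxis [-0.033  0.005 -0.999] jaw az 4.1 yaxis [-0.07  1.    0.01] w 85.3 F [-0.8 -0.3 -0.7]
q [ 0.09  0.84  0.17  1.76 -0.22  0.59  0.46] delta tool [-0.9 -0.   0. ]
roll needed 4.1 or the other way by 180
```

Call:
apply_moves:
  targets:
    - [[0,0,0],0,70]
    - [[0,0,0],0,62]
    - [[0,0,0],0,55]
    - [[0,0,0],0,55]
    - [[0,0,0],0,55]

```text
clock: 14.48
eef_pos: [587.2, -143.7, 38.4]
tool_rot: [2.923, 1.54, 2.994]
force: [0.3, 0.1, -2.6]
width: 58.0
```

Run:
```python
from h import *
plan([586.4,-143.4,38],0)
```

```text
t 14.47 pos [ 587.2 -143.7   38.4] xaxis [-0.031  0.005 -1.   ] jaw az 4.1 yaxis [-0.07  1.    0.01] w 58.0 F [ 0.3  0.1 -2.6]
q [ 0.09  0.84  0.17  1.76 -0.22  0.59  0.46] delta tool [ 0.5  0.4 -0.8]
roll needed 4.1 or the other way by 180
```

Gripped, with only small forces. Lifting straight up and checking the side force.

Call:
apply_moves:
  targets:
    - [[-8,0,-0.3],0,50]
    - [[-10,0,-0.3],0,50]
    - [[-10,0,-0.3],0,50]

```text
clock: 14.85
eef_pos: [586.5, -143.6, 67.4]
tool_rot: [2.917, 1.538, 2.988]
force: [0.2, 0.1, -1.9]
width: 57.8
```

Call:
apply_moves:
  targets:
    - [[-12,0,-0.4],0,50]
    - [[-12,0,-0.4],0,50]

```text
clock: 15.1
eef_pos: [586.7, -143.8, 93.5]
tool_rot: [2.917, 1.539, 2.988]
force: [-0.1, -0.3, -1.8]
width: 58.2
```

Run:
```python
from h import *
plan([586.4,-143.4,140],0)
```

```text
t 15.1 pos [ 586.7 -143.8   93.5] xaxis [-0.032  0.005 -0.999] jaw az 4.1 yaxis [-0.07  1.    0.01] w 58.2 F [-0.1 -0.3 -1.8]
q [ 0.08  0.76  0.19  1.74 -0.2   0.7   0.45] delta tool [-46.5   0.8  -1.7]
roll needed 4.1 or the other way by 180
```

Call:
apply_moves:
  targets:
    - [[-12,0,-0.4],0,50]
    - [[-14,0,-0.5],0,50]
    - [[-14,0,-0.5],0,50]
    - [[-14,0,-0.5],0,50]
    - [[0,0,0],0,50]

```text
clock: 15.72
eef_pos: [587.4, -144.6, 153.4]
tool_rot: [2.925, 1.542, 2.996]
force: [-0.5, -0.4, -3.0]
width: 58.2
```

Run:
```python
from h import *
import pickle,cv2
from cell import eyes
d=pickle.load(open("a.pkl","rb"))
for n in("top","scene"):
    im,z,p=d[n];W=cloud(im,z,p)
    ax=np.array([np.cos(np.radians(14.94)),np.sin(np.radians(14.94))]); ay=np.array([-ax[1],ax[0]])
    c=np.array([557.1,193.7])
    m=(z>0)&(W[...,2]>31)&(W[...,2]<40)&(np.hypot(W[...,0]-c[0],W[...,1]-c[1])<145)
    P=W[m][:,:2]; r=cv2.minAreaRect(P.astype(np.float32)); print(n,'rim',r)
    c=np.array(r[0]); print('free +-', c-48*ay, c+48*ay)
    m=(z>0)&(abs(W[...,2]-65.5)<2.5)&(np.hypot(W[...,0]-526,W[...,1]-262)<40); P=W[m][:,:2]
    if len(P): print('jar',cv2.minEnclosingCircle(P.astype(np.float32)))
plan([569,147,150],15)
for n in("scene","wrist"):
    im,z=eyes.get_image(n); cv2.imwrite(f"pics/g_{n}.png",im)
```

```text
top rim ((557.102294921875, 193.71337890625), (161.4178466796875, 220.44886779785156), 14.939565658569336)
free +- [569.47704956 147.335955  ] [544.72754029 240.09080281]
jar ((527.1270751953125, 261.9376220703125), 20.099353790283203)
scene rim ((558.4686889648438, 192.86099243164062), (162.95359802246094, 219.97491455078125), 15.06503963470459)
free +- [570.8434436  146.48356853] [546.09393433 239.23841633]
jar ((529.8001098632812, 261.5945739746094), 20.602285385131836)
t 15.72 pos [ 587.4 -144.6  153.4] xaxis [-0.028  0.004 -1.   ] jaw az 4.1 yaxis [-0.07  1.    0.01] w 58.2 F [-0.5 -0.4 -3. ]
q [ 0.06  0.68  0.22  1.7  -0.18  0.81  0.43] delta tool [  5.1 292.1   2.4]
roll needed -10.9 or the other way by 180
```

View pics/g_scene.png

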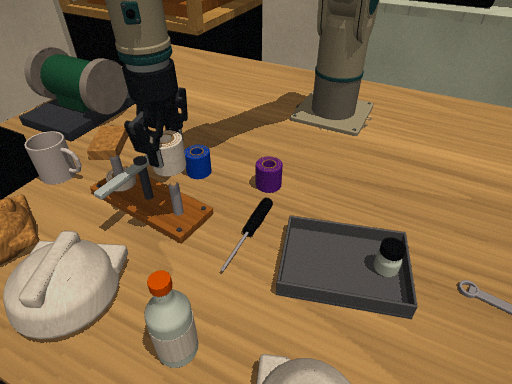

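The roll (165,155) is clear of its spindle (175,195). Carrying it to the tray.

Call:
apply_moves:
  targets:
    - [[0,20,0],0,50]
    - [[0,36,0],0,50]
    - [[0,36,0],0,50]
    - [[0,36,0],0,50]
    - [[0,36,0],0,50]
    - [[0,36,0],0,50]
    - [[0,36,0],-3,50]
    - [[0,30,0],-3,50]
    - [[0,20,0],-3,50]
    - [[0,0,0],0,50]

```text
clock: 17.08
eef_pos: [552.1, 164.5, 148.1]
tool_rot: [2.678, 1.523, 2.922]
force: [-0.2, -0.0, -1.8]
width: 58.2
```

Run:
```python
from h import *
plan([569,147,150],15)
```

```text
t 17.07 pos [552.1 164.5 148.1] xaxis [-0.047  0.01  -0.999] jaw az 14.0 yaxis [-0.24  0.97  0.02] w 58.2 F [-0.2 -0.  -1.8]
q [-0.44  0.65  0.18  1.77 -0.19  0.77  0.09] delta tool [ -2.9 -21.   12.1]
roll needed -1.0 or the other way by 180
```

Call:
apply_moves:
  targets:
    - [[0,-7,4],0,50]
    - [[0,-7,4],0,50]
    - [[0,-7,4],0,50]
    - [[0,0,0],0,50]

```text
clock: 17.58
eef_pos: [571.2, 139.4, 147.0]
tool_rot: [2.761, 1.525, 2.996]
force: [-0.2, 0.7, -3.1]
width: 57.8
```

Call:
apply_moves:
  targets:
    - [[0,0,0],0,50]
    - [[0,0,0],0,50]
    - [[0,0,0],0,50]
    - [[0,0,0],0,50]

```text
clock: 18.08
eef_pos: [570.8, 139.5, 147.0]
tool_rot: [2.753, 1.524, 2.987]
force: [0.4, 0.9, -1.9]
width: 58.1
```

Run:
```python
from h import *
plan([569,147,150],15)
```

```text
t 18.07 pos [570.8 139.5 147. ] xaxis [-0.046  0.007 -0.999] jaw az 13.5 yaxis [-0.23  0.97  0.02] w 58.1 F [ 0.4  0.9 -1.9]
q [-0.39  0.67  0.18  1.74 -0.18  0.79  0.12] delta tool [-2.9  7.7 -0.1]
roll needed -1.5 or the other way by 180
```

Call:
apply_moves:
  targets:
    - [[0,0,-8],0,50]
    - [[0,0,-8],0,50]
    - [[0,0,-8],0,50]
    - [[0,0,-8],0,50]
    - [[0,0,0],0,50]

```text
clock: 18.7
eef_pos: [536.4, 131.7, 148.6]
tool_rot: [2.756, 1.523, 2.992]
force: [1.0, 0.7, -1.6]
width: 58.4
```

Run:
```python
from h import *
plan([569,147,150],15)
```

```text
t 18.7 pos [536.4 131.7 148.6] xaxis [-0.047  0.007 -0.999] jaw az 13.5 yaxis [-0.23  0.97  0.02] w 58.4 F [ 1.   0.7 -1.6]
q [-0.4   0.62  0.18  1.84 -0.18  0.74  0.13] delta tool [-2.8  7.3 35.1]
roll needed -1.5 or the other way by 180
```

Call:
apply_moves:
  targets:
    - [[0,0,30],0,50]
    - [[0,0,0],0,50]

```text
clock: 18.95
eef_pos: [566.6, 139.0, 147.6]
tool_rot: [2.746, 1.524, 2.981]
force: [0.4, 0.5, -2.4]
width: 58.0
```

Run:
```python
from h import *
plan([569,147,150],15)
```

```text
t 18.95 pos [566.6 139.  147.6] xaxis [-0.046  0.008 -0.999] jaw az 13.5 yaxis [-0.23  0.97  0.02] w 58.0 F [ 0.4  0.5 -2.4]
q [-0.39  0.66  0.18  1.75 -0.18  0.79  0.12] delta tool [-2.4  7.3  4.1]
roll needed -1.5 or the other way by 180
```

Call:
apply_moves:
  targets:
    - [[0,0,0],-10,50]
    - [[0,0,0],-10,50]
    - [[0,0,0],-10,50]
    - [[0,0,0],0,50]

```text
clock: 19.45
eef_pos: [564.5, 138.2, 147.0]
tool_rot: [2.246, 1.521, 3.019]
force: [-0.5, -0.7, -1.9]
width: 58.3
```

Run:
```python
from h import *
plan([569,147,150],15)
```

```text
t 19.45 pos [564.5 138.2 147. ] xaxis [-0.049  0.006 -0.999] jaw az 44.3 yaxis [-0.7   0.72  0.04] w 58.3 F [-0.5 -0.7 -1.9]
q [-0.29  0.65  0.03  1.75 -0.05  0.78  0.54] delta tool [-3.2  3.3  9.2]
roll needed 29.3 or the other way by 180
```

Call:
apply_moves:
  targets:
    - [[0,0,0],5,50]
    - [[0,0,0],5,50]
    - [[0,0,0],5,50]
    - [[0,0,0],5,50]
    - [[0,0,0],5,50]
    - [[0,0,0],5,50]
    - [[0,0,0],0,50]

```text
clock: 20.32
eef_pos: [562.2, 137.5, 146.8]
tool_rot: [2.835, 1.519, 3.042]
force: [-0.0, 0.7, -3.5]
width: 58.0
```

Run:
```python
from h import *
plan([569,147,150],15)
```

```text
t 20.32 pos [562.2 137.5 146.8] xaxis [-0.052  0.005 -0.999] jaw az 11.9 yaxis [-0.21  0.98  0.02] w 58.0 F [-0.   0.7 -3.5]
q [-0.4   0.66  0.19  1.76 -0.19  0.79  0.1 ] delta tool [-3.5  8.   8.5]
roll needed -3.1 or the other way by 180
```

Call:
apply_moves:
  targets:
    - [[0,-10,0],0,50]
    - [[0,-10,0],0,50]
    - [[0,-10,0],0,50]
    - [[0,-10,0],0,50]
    - [[0,0,0],0,50]

```text
clock: 20.95
eef_pos: [571.1, 93.7, 146.2]
tool_rot: [2.854, 1.519, 3.059]
force: [-0.2, 0.6, -2.7]
width: 57.9
```

Run:
```python
from h import *
plan([569,147,150],15)
```

```text
t 20.95 pos [571.1  93.7 146.2] xaxis [-0.052  0.004 -0.999] jaw az 11.8 yaxis [-0.2   0.98  0.01] w 57.9 F [-0.2  0.6 -2.7]
q [-0.32  0.66  0.19  1.76 -0.18  0.79  0.17] delta tool [-3.5 52.7  8.7]
roll needed -3.2 or the other way by 180
```

Call:
apply_moves:
  targets:
    - [[0,42,0],0,50]
    - [[0,0,0],0,50]

```text
clock: 21.2
eef_pos: [562.6, 136.0, 146.8]
tool_rot: [2.829, 1.519, 3.034]
force: [-0.2, -1.2, -1.6]
width: 58.3
```

Run:
```python
from h import *
plan([569,147,150],15)
```

```text
t 21.2 pos [562.6 136.  146.8] xaxis [-0.051  0.006 -0.999] jaw az 11.7 yaxis [-0.2   0.98  0.02] w 58.3 F [-0.2 -1.2 -1.6]
q [-0.39  0.66  0.19  1.76 -0.19  0.79  0.1 ] delta tool [-3.5  9.5  8.4]
roll needed -3.3 or the other way by 180
```

Call:
apply_moves:
  targets:
    - [[0,-30,0],-4,50]
    - [[0,-30,0],-4,50]
    - [[0,0,0],0,50]

```text
clock: 21.58
eef_pos: [577.2, 77.5, 145.6]
tool_rot: [2.681, 1.519, 3.033]
force: [-0.6, 0.3, -1.8]
width: 58.1
```

Run:
```python
from h import *
plan([569,147,150],15)
```

```text
t 21.57 pos [577.2  77.5 145.6] xaxis [-0.051  0.006 -0.999] jaw az 20.2 yaxis [-0.34  0.94  0.02] w 58.1 F [-0.6  0.3 -1.8]
q [-0.26  0.66  0.15  1.75 -0.14  0.79  0.31] delta tool [-3.5 68.1 16.1]
roll needed 5.2 or the other way by 180
```

Call:
apply_moves:
  targets:
    - [[0,30,0],4,50]
    - [[0,30,0],4,50]
    - [[0,0,0],0,50]

```text
clock: 21.95
eef_pos: [557.6, 137.8, 146.8]
tool_rot: [2.783, 1.518, 2.989]
force: [-0.1, 0.3, -1.4]
width: 57.9
```

Run:
```python
from h import *
plan([569,147,150],15)
```

```text
t 21.95 pos [557.6 137.8 146.8] xaxis [-0.052  0.008 -0.999] jaw az 11.8 yaxis [-0.2   0.98  0.02] w 57.9 F [-0.1  0.3 -1.4]
q [-0.4   0.66  0.19  1.77 -0.19  0.78  0.1 ] delta tool [-3.8  6.7 12.9]
roll needed -3.2 or the other way by 180
```

Call:
apply_moves:
  targets:
    - [[0,3,7],-1.5,50]
    - [[0,3,7],-1.5,50]
    - [[20,0,1],0,50]
    - [[25,0,1],0,50]
    - [[20,0,1],0,50]
    - [[0,0,0],0,50]

```text
clock: 22.7
eef_pos: [574.9, 146.4, 79.8]
tool_rot: [2.71, 1.523, 2.973]
force: [0.1, -0.0, -2.7]
width: 58.0
```

Run:
```python
from h import *
plan([569.4,147,32],15)
from cell import eyes
import cv2
im,z=eyes.get_image("top"); cv2.imwrite("pics/h.png",cv2.resize(im[100:240,90:290],None,fx=4,fy=4))
```

```text
t 22.7 pos [574.9 146.4  79.8] xaxis [-0.047  0.008 -0.999] jaw az 15.1 yaxis [-0.26  0.97  0.02] w 58.0 F [ 0.1 -0.  -2.7]
q [-0.38  0.77  0.15  1.76 -0.2   0.67  0.16] delta tool [48.1  1.  -3. ]
roll needed 0.1 or the other way by 180
```

View pics/h.png

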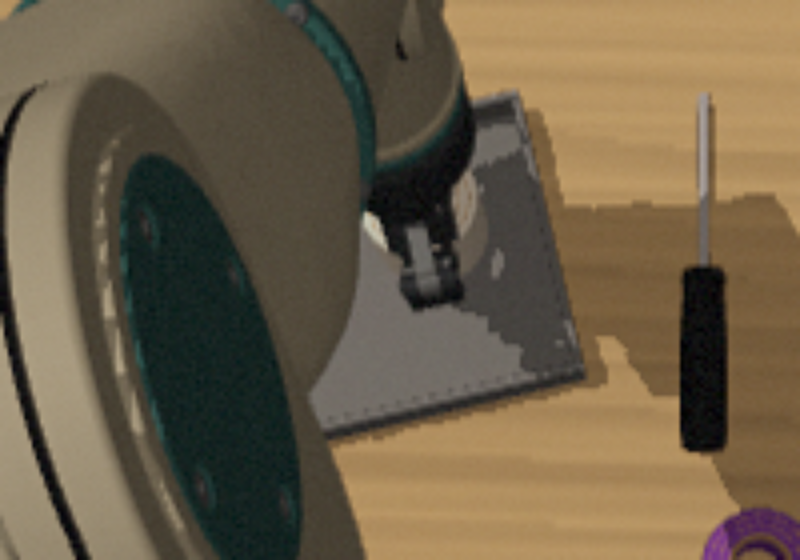

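The roll is over the tray's free half, between the walls (it shows around (430,200) in the crop). Going down.

Call:
apply_moves:
  targets:
    - [[16,0.5,-1],0,50]
    - [[14,0.5,-1],0,50]
    - [[10,0,-1],0,50]
    - [[4,0,0],0,50]
    - [[0,0,0],0,50]

```text
clock: 23.38
eef_pos: [571.8, 147.1, 35.6]
tool_rot: [2.667, 1.527, 2.929]
force: [0.1, 0.0, -1.9]
width: 58.3
```

Run:
```python
from h import *
plan([569.4,147,25],15)
```

```text
t 23.38 pos [571.8 147.1  35.6] xaxis [-0.043  0.009 -0.999] jaw az 15.1 yaxis [-0.26  0.97  0.02] w 58.3 F [ 0.1  0.  -1.9]
q [-0.37  0.83  0.13  1.79 -0.22  0.57  0.17] delta tool [10.7  0.4 -1.9]
roll needed 0.1 or the other way by 180
```

Call:
apply_moves:
  targets:
    - [[4,0,-1],0,50]
    - [[3,0,0],0,50]
    - [[1.5,0,0],0,50]

```text
clock: 23.75
eef_pos: [571.2, 147.1, 27.4]
tool_rot: [2.648, 1.529, 2.911]
force: [-0.2, 0.4, -2.6]
width: 58.0
```

Call:
apply_moves:
  targets:
    - [[1.5,0,0],0,50]

```text
clock: 23.88
eef_pos: [571.2, 147.1, 25.9]
tool_rot: [2.645, 1.529, 2.908]
force: [-0.9, -0.4, -1.2]
width: 58.0
```

Call:
apply_moves:
  targets:
    - [[1.5,0,0],0,50]

```text
clock: 24.0
eef_pos: [571.3, 147.1, 24.4]
tool_rot: [2.642, 1.529, 2.905]
force: [0.2, -0.4, -2.2]
width: 58.2
```

Call:
apply_moves:
  targets:
    - [[1,0,0],0,50]

```text
clock: 24.12
eef_pos: [571.2, 147.2, 23.5]
tool_rot: [2.641, 1.529, 2.903]
force: [-1.9, -0.7, 5.6]
width: 58.1
```

Call:
apply_moves:
  targets:
    - [[1,0,0],0,50]

```text
clock: 24.25
eef_pos: [571.1, 147.3, 23.5]
tool_rot: [2.633, 1.529, 2.896]
force: [-2.7, 0.2, 11.1]
width: 57.7
```

Call:
apply_moves:
  targets:
    - [[1,0,0],0,50]

```text
clock: 24.38
eef_pos: [571.1, 147.3, 23.5]
tool_rot: [2.627, 1.529, 2.89]
force: [-1.3, -0.0, 6.0]
width: 58.1
```

In contact with the floor. Releasing slowly.

Call:
apply_moves:
  targets:
    - [[0,0,0],0,58]
    - [[0,0,0],0,58.5]
    - [[0,0,0],0,59]
    - [[0,0,0],0,59.5]
    - [[0,0,0],0,60]
    - [[0,0,0],0,60.5]
    - [[0,0,0],0,61]
    - [[0,0,0],0,62]

```text
clock: 25.38
eef_pos: [571.7, 147.3, 23.7]
tool_rot: [2.615, 1.53, 2.878]
force: [-0.2, -0.8, -0.6]
width: 61.6
```

Call:
apply_moves:
  targets:
    - [[0,0,0],0,64]
    - [[0,0,0],0,68]
    - [[0,0,0],0,75]
    - [[0,0,0],0,80]
    - [[0,0,0],0,80]

```text
clock: 26.0
eef_pos: [572.1, 147.4, 23.9]
tool_rot: [2.607, 1.531, 2.87]
force: [-0.4, -0.4, 1.0]
width: 80.0
```

Run:
```python
from h import *
plan([571,147,25],15)
from cell import eyes
import cv2
im,z=eyes.get_image("scene"); cv2.imwrite("pics/i.png",cv2.resize(im[200:330,260:430],None,fx=4,fy=4))
```

```text
t 26.0 pos [572.1 147.4  23.9] xaxis [-0.039  0.011 -0.999] jaw az 15.1 yaxis [-0.26  0.97  0.02] w 80.0 F [-0.4 -0.4  1. ]
q [-0.36  0.85  0.12  1.8  -0.22  0.55  0.17] delta tool [-1.1 -0.1 -1.2]
roll needed 0.1 or the other way by 180
```

View pics/i.png

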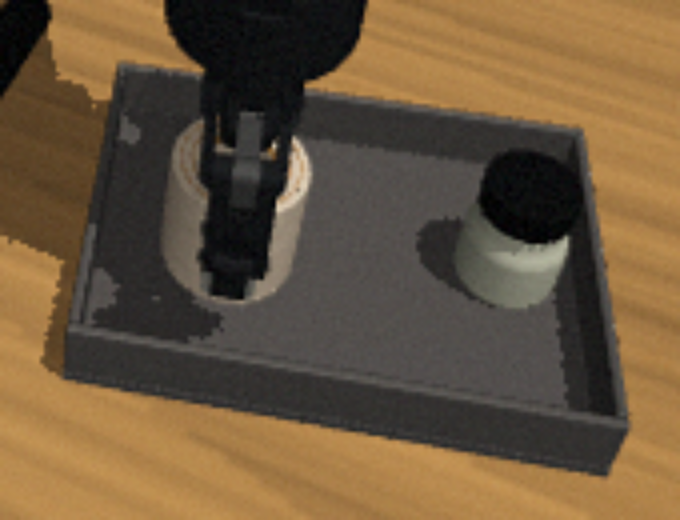

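The roll stands upright in the tray (235,225 in the crop), the fingers are open, and the jar is untouched. Retreating straight up.

Call:
apply_moves:
  targets:
    - [[-15,0,-0.8],0,82]
    - [[-25,0,-1],0,85]
    - [[-30,0,-1.2],0,85]
    - [[-40,0,-1.5],0,85]
    - [[-45,0,-1.5],0,85]
    - [[-30,0,-1.5],0,85]
    - [[0,0,-50],0,85]
    - [[0,0,-30],0,85]
    - [[0,0,0],0,85]

```text
clock: 27.18
eef_pos: [494.3, 121.8, 226.4]
tool_rot: [2.442, 1.538, 2.704]
force: [0.7, 0.7, -0.2]
width: 84.8
```

Run:
```python
from h import *
plan([571,147,25],15)
from cell import eyes
import cv2
for n in("scene","top","wrist"):
    p=eyes.camera_params(n); im,z=eyes.get_image(n); W=cloud(im,z,p); h=W[...,2]; cv2.imwrite(f"pics/j_{n}.png",im)
    def circ(c,zz,r,nm,tol=2.5):
        m=(z>0)&(abs(h-zz)<tol)&(np.hypot(W[...,0]-c[0],W[...,1]-c[1])<r); P=W[m]
        if len(P)>10:
            A=np.c_[P[:,:2],np.ones(len(P))]; k=np.linalg.lstsq(A,P[:,2],rcond=None)[0]
            print(n,nm,len(P),np.round(cv2.minEnclosingCircle(P[:,:2].astype(np.float32))[0],1),'z',np.median(P[:,2]).round(1),'slope',k[:2].round(3))
    circ((570,147),65,40,'roll'); circ((527,262),65.5,35,'jar'); circ((480,-224),151.5,30,'knob'); circ((567,-312),45,40,'narrow')
    m=(z>0)&(abs(h-111.5)<3)&(np.hypot(W[...,0]-577,W[...,1]+227)<125); P=W[m]
    if len(P)>100: print(n,'bar',cv2.minAreaRect(P[:,:2].astype(np.float32)))
```

```text
t 27.18 pos [494.3 121.8 226.4] xaxis [-0.029  0.014 -0.999] jaw az 15.0 yaxis [-0.26  0.97  0.02] w 84.8 F [ 0.7  0.7 -0.2]
q [-0.42  0.45  0.2   1.89 -0.15  0.83  0.12] delta tool [199.4   0.3  85.6]
roll needed 0.0 or the other way by 180
scene roll 596 [572.8 147.3] z 64.9 slope [ 0.002 -0.004]
scene jar 330 [528.6 262.5] z 64.7 slope [0.003 0.006]
scene knob 51 [ 481.8 -223.1] z 151.7 slope [-0.028 -0.038]
scene narrow 85 [ 568.3 -310.6] z 45.5 slope [-0.002 -0.005]
scene bar ((580.617919921875, -226.75379943847656), (21.590213775634766, 217.26048278808594), 87.5378646850586)
top knob 85 [ 480.1 -223.5] z 152.0 slope [-0.02  -0.011]
top narrow 384 [ 568.2 -311.1] z 45.1 slope [-0.003 -0.001]
top bar ((577.16064453125, -227.43368530273438), (20.771116256713867, 218.1800994873047), 87.80172729492188)
wrist roll 1396 [571.1 147. ] z 63.2 slope [-0.    -0.001]
wrist jar 577 [527.2 261.2] z 63.5 slope [-0.     0.002]
```

View pics/j_scene.png

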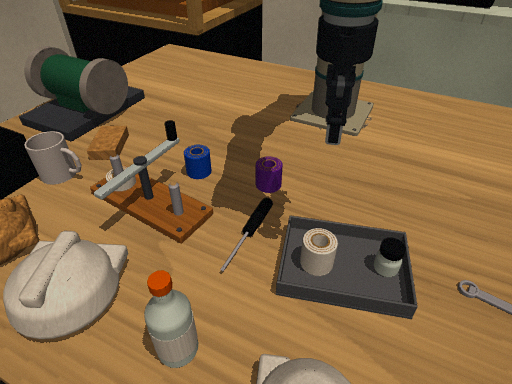

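View pics/j_top.png

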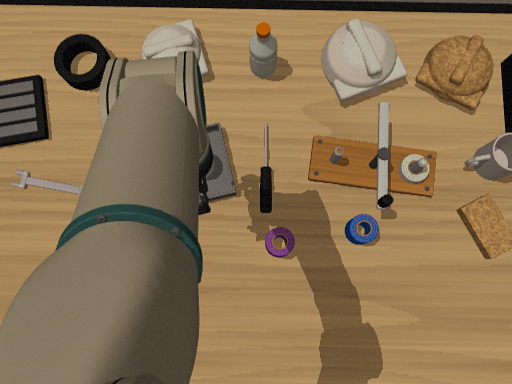

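The final views show the roll standing flat at (319,250), the jar unmoved at (388,262), and the bar lying across the stand with its knob at (385,200) in the top view. Handing in.

```bash
python3 -c "
from cell import ctrl; print(ctrl.finish_job())"
```

```text
the job is handed in; nothing more can be done
None
```

The job is done and handed in at about 27 s of the 61 s allowed; no verdict was reported.

**What I did**
- **Bar:** I swung it open with the fingers loosely around the knob until it met its stop, where the force rose to about 12 N.
- **Wide roll:** I lifted it straight up off its spindle with only a few newtons of force. I lowered it into the tray's empty half until it touched the floor at no more than 11 N, then released it slowly.

**Last checks**
- **Wide roll:** its centre is at about (571, 147) mm, where I measured the tray's free point at about (570, 147). It stands flat, with a top-face slope of 0.004 or less in two camera views.
- **Bar:** it lies about 94° from closed, which matches the stop.
- **Jar:** within about 1 mm of where it was.
- **Narrow roll:** still on its spindle.
- **Screwdriver:** looks unmoved in the pictures; I did not measure it.

**What was not perfect**
- **Tool tilt:** the tool gradually drifted to about 2–3° off vertical and I could not correct it. The roll touched down on one edge and levelled as the fingers opened.
- **Camera agreement:** the cameras disagree by about 2–3 mm, close to their stated 2 mm calibration. At the end the arm hid the roll and jar from the top camera, so those two were checked only in the scene and wrist views.

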